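Run a fingertip along the chill block's lids

ROBOT

A 7-joint arm with a two-finger parallel gripper is mounted at the origin on the work surface. World frame = base frame: x ahead of the robot, y to its left, z up, the work surface at z = 0. Lengths are in m, angles in rad, forces in N, time in s.
With the tool pointing down it reaches from about 0.425 to 0.925 m from the base axis. Payload 6.8 kg.
Tool frame: the origin (TCP) lies at the very end of the fingers, on their centre line; the grasp point (between the pads) lies 19 mm behind it; z points along the fingers, y is the direction in which the jaws open and shut (so a half turn about z gives the same grasp; the last joint's range is limited). The gripper opens to 85 mm and grips with 20 to 120 N. Pads are 22 mm wide; open, the fingers measure 114 mm over their backs; the gripper's body (76 mm by 85 mm) begins 54 mm behind the grasp point. The pads swing forward as they close: fully open they stand 13 mm farther back than shut.
Start: joints at [1.041, 0.477, 0.022, 1.555, -0.011, 1.109, -0.083], TCP at [0.276, -0.616, 0.231] pointing down, gripper open.
Joint ranges: [-2.96, 2.96], [-0.34, 2.1], [-1.41, 1.46], [0.24, 2.44], [-1.37, 4.51], [0.17, 1.92], [-2.96, 2.96]. Speed limits (rad/s): [2.39, 2.39, 3.14, 3.14, 3.14, 3.14, 3.14].

INTERFACE

Orientations are given as a rotation vector (axis times angle).
In Python, from bench import monitor, viewer, job gives the robot as it stands. The module is installed in compiled form; this text tells all that it offers.
- The arm moves only by the tool drive_tool, never from a script. Its argument "commands" is a list of rows, each an object with "linear": the shift along the tool's x, y, z in m, a list of three; "dr": the turn, a rotation vector about the tool's x, y, z in degrees, a list of three; "jaw": the closure, from 0 (fully open) to 1 (shut). A call has 1 to 8 rows; each row shifts and turns the pose as measured when the row begins, along the tool's axes as they then stand; what a row does not reach is not made up. A row lasts 1/8 s, in which the tool goes at most 62.5 mm and 10.7 degrees, less where a joint would pass 70% of its speed; a pose out of reach is approached as far as the arm can. A call is refused whole if a number of a shift passes 0.0625 or a number of a turn 10.7, either way. A call with a gripper value outside its range is refused whole. The fingers move at their own pace and stop on an object; "force" is the grip in N (left out, the last holds). Time passes only in rows, so rows that do not move let the fingers close. It gives the time, the measured TCP pose, the force and the opening at its end, in the units of the state.
- monitor.get_obs(): the state, without advancing time (a new reading comes with each control period).
- viewer.grab_frame(name): name is "scene" or "top" or "wrist"; returns the picture (384x512x3 uint8, red, green, blue); there is no depth.
- viewer.calibration(name): a dict with "K" (3x3 intrinsics, pixels), "R" (3x3) and "t" (3): a world point X has camera coordinates R X + t. Camera axes: x right, y down, z forward; pixel columns grow to the right and rows downward; lengths in m; the calibration is good to about 2 mm. A picture is of the moment at which its call begins: read the wrist's pose just before it. calibration takes no time and is no camera call; for the wrist camera it gives the pose at the moment of the call.
- job.hand_in(): hands the job in, once; it reports no verdict.
The state is a dict: "clock": time; "joints": joint angles; "qvel": joint speeds; "tau": joint torques, N m; "tcp_pos": TCP position; "orientation": TCP orientation; "contact_force": force on the tool from outside, world axes, zero at the start; "moment": the same for the moment, N m; "grip_width": finger opening in m.
Only numpy, scipy, OpenCV 4.12 (cv2) and the standard library are available. Lean on these libraries where they do the work, as an engineer would, in place of code of your own. Each camera call takes 0.05 s, during which the arm holds its last target.

TASK

Shut the four flip lids of the sample chill block by running the fingertips lightly along its top, starting at its broad end, so that the lids go down one after another in that order and all end fully shut. Press gently, do not lift or bend back any lid, and leave the vials, tube and other things on the bench where they are.

Things in the scene. Friction and masses are not known exactly. Their poses are not given: they have to be found in the camera images.
- block: the chill block on its flat blue pad (270 x 190 x 6 mm), fixed; origin: centre of the pad's underside, on the bench. The dark metal block, 208 mm long (along x), 50 mm wide (y), is centred on the pad; its top and the shut lids' tops are 50 mm above the bench. Broad end: lidless flat top, x -104 to -74 mm. Narrow end: x 90 to 104 mm. Between them four compartments 42 mm apart, each with a white flip lid
- land (a point): the middle of the top face of the block's broad end (x = -89 mm, y = 0, 50 mm above the bench in the block's frame). The block rests on foam and sinks when pushed down: it starts to give at about 3 N, then 1 mm more per 1.2 N, 10 mm at most (then it is hard). It does not move sideways
- lid1_edge (a point): the middle of the upper free edge (towards the narrow end) of lid 1, counted from the broad end; moves with the lid. When shut it lies at x = -35 mm, y = 0, 50 mm above the bench in the block's frame
- lid1 (a joint): opening of lid 1 from the broad end, rad: 0 shut flat, more = farther up. White plate 38 mm along the row, 48 wide, 3 thick. Its hinge runs across the row on its side nearest the broad end (x = -73 mm, 47 mm up), so a finger moving along the top away from the broad end presses it down; the other way it catches under the edge. Stays where left; under 1 N at the free edge moves it
- lid2_edge (a point): the middle of the upper free edge (towards the narrow end) of lid 2, counted from the broad end; moves with the lid. When shut it lies at x = 7 mm, y = 0, 50 mm above the bench in the block's frame
- lid2 (a joint): opening of lid 2 from the broad end, rad: 0 shut flat, more = farther up. White plate 38 mm along the row, 48 wide, 3 thick. Its hinge runs across the row on its side nearest the broad end (x = -31 mm, 47 mm up), so a finger moving along the top away from the broad end presses it down; the other way it catches under the edge. Stays where left; under 1 N at the free edge moves it
- lid3_edge (a point): the middle of the upper free edge (towards the narrow end) of lid 3, counted from the broad end; moves with the lid. When shut it lies at x = 49 mm, y = 0, 50 mm above the bench in the block's frame
- lid3 (a joint): opening of lid 3 from the broad end, rad: 0 shut flat, more = farther up. White plate 38 mm along the row, 48 wide, 3 thick. Its hinge runs across the row on its side nearest the broad end (x = 11 mm, 47 mm up), so a finger moving along the top away from the broad end presses it down; the other way it catches under the edge. Stays where left; under 1 N at the free edge moves it
- lid4_edge (a point): the middle of the upper free edge (towards the narrow end) of lid 4, counted from the broad end; moves with the lid. When shut it lies at x = 91 mm, y = 0, 50 mm above the bench in the block's frame
- lid4 (a joint): opening of lid 4 from the broad end, rad: 0 shut flat, more = farther up. White plate 38 mm along the row, 48 wide, 3 thick. Its hinge runs across the row on its side nearest the broad end (x = 53 mm, 47 mm up), so a finger moving along the top away from the broad end presses it down; the other way it catches under the edge. Stays where left; under 1 N at the free edge moves it
- vial_a: amber vial with white cap standing upright on the pad beside the block, 20 mm across, 45 mm tall; origin under its centre. Leave it alone
- vial_b: second amber vial like vial_a, standing on the pad beside the block; origin under its centre. Leave it alone
- tube: sample tube lying on the pad beside the block, 95 x 15 x 15 mm, along its x axis; origin under its centre. Leave it alone
- pen: white marker pen with black cap lying on the bench to the right, 130 x 13 x 13 mm; origin under its centre. Leave it alone
- meter_a: black hand-held meter lying on the bench to the left, 95 x 55 x 18 mm; origin under its centre. Leave it alone
- meter_b: second black meter like meter_a; origin under its centre. Leave it alone
- mouse: black computer mouse on the bench to the right, 100 x 60 x 30 mm; origin under its centre. Leave it alone

How it is judged:
By the outcome, as a careful person would: the job done as asked, in the order asked, and still so for the second after the job is handed in, with the robot touching nothing.
It also fails if it takes over 42 s, if anything falls off the work surface, if the arm or the gripper's body presses on something with over 40 N, if the wrist force passes 120 N, or if a joint passes its speed limit or range.

## Working session

There is one attempt and no reset: what is moved stays moved. The work goes in short steps, Python scripts to look and compute and a tool call to move; the robot and the scene stay as the last step left them, time stands still between calls to the robot, and variables do not carry over. Pictures are saved under pics/ and viewed, and the job is handed in when it is done.

Besides the shell and the picture viewer there is one more tool, called after "Call:" in YAML: its name, and indented under it one key for each argument. drive_tool: Moves the arm, as the interface text tells. Its arguments: {"type":"object","properties":{"commands":{"type":"array"},"force":{"type":"number"}},"required":["commands"]}

```bash
mkdir -p pics; python3 - <<'E'
from bench import monitor, viewer, job
import cv2,numpy as np
o=monitor.get_obs(); print(o)
for n in ("scene","top"):
    f=viewer.grab_frame(n); cv2.imwrite(f"pics/{n}0.png",f[:,:,::-1])
    c=viewer.calibration(n); print(n,c)
E
```

```text
{'clock': 0.0, 'joints': array([ 1.04086981,  0.47778797,  0.02234831,  1.55644237, -0.01147049,
        1.10926988, -0.08308236]), 'qvel': array([ 5.43306646e-04, -8.43659299e-04,  7.09186328e-05,  3.52536707e-05,
       -6.58863371e-04, -1.06361475e-03,  5.23665578e-04]), 'tau': array([ 9.62567938e-04, -5.96445358e+01,  1.60801359e+00, -2.81191564e+01,
        1.23517096e-02,  9.41959064e-03,  1.83351702e-06]), 'tcp_pos': array([ 0.27610234, -0.61531652,  0.23033785]), 'orientation': array([-3.07029940e+00, -6.57415112e-01,  8.30837626e-04]), 'contact_force': array([-0.27776546, -0.41826489, -0.23288978]), 'moment': array([ 0.00270193, -0.02139728, -0.02845703]), 'grip_width': 0.08506573832907131}
scene {'K': array([[404.81714157,   0.        , 257.4093091 ],
       [  0.        , 404.81714157, 192.93704459],
       [  0.        ,   0.        ,   1.        ]]), 'R': array([[ 0.4006682 ,  0.91596607,  0.02170604],
       [ 0.55319606, -0.22296187, -0.80265941],
       [-0.73036917,  0.3336078 , -0.59604255]]), 't': array([-0.19701036, -0.216954  ,  1.59980557])}
top {'K': array([[428.66007784,   0.        , 262.65755131],
       [  0.        , 428.66007784, 186.19961107],
       [  0.        ,   0.        ,   1.        ]]), 'R': array([[ 0.02413581, -0.99970716, -0.00175111],
       [-0.98208088, -0.0233827 , -0.18700373],
       [ 0.18690802,  0.00623321, -0.98235764]]), 't': array([-0.01807063,  0.50460363,  1.13687268])}
```

View pics/scene0.png

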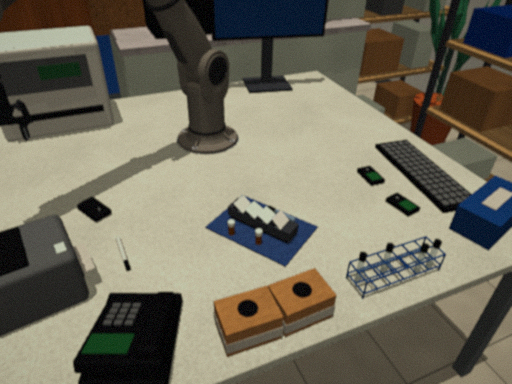

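View pics/top0.png

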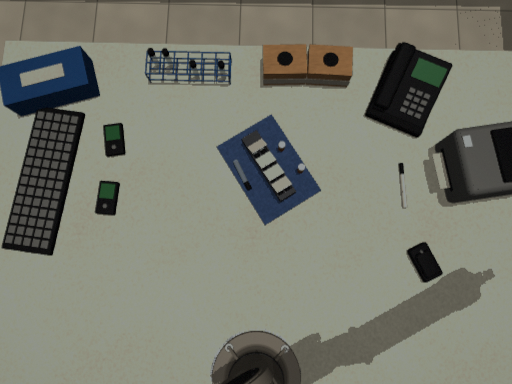

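```bash
python3 - <<'E'
import cv2
a=cv2.imread("pics/top0.png")[105:235,205:335]; cv2.imwrite("pics/topz.png",cv2.resize(a,None,fx=4.5,fy=4.5,interpolation=cv2.INTER_CUBIC))
a=cv2.imread("pics/scene0.png")[180:270,195:325]; cv2.imwrite("pics/scenez.png",cv2.resize(a,None,fx=6,fy=6,interpolation=cv2.INTER_CUBIC))
E
```

```text
(no output)
```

View pics/topz.png

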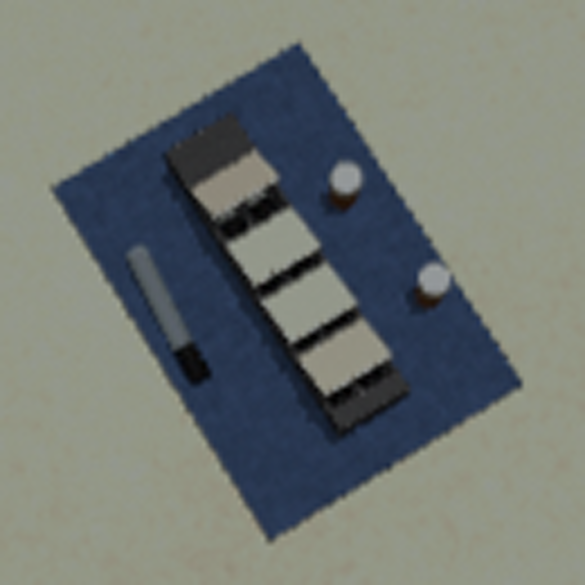

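View pics/scenez.png

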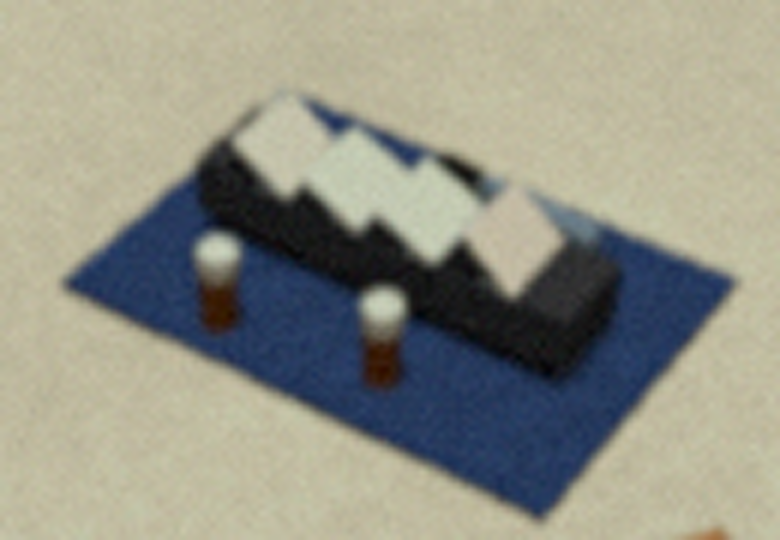

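The broad (lidless) end is at the top left of the block in the top view, around pixel (252,138). The narrow end is around (287,197). The vials are on the right, at (282,145) and (301,168), and the tube is on the left, at (243,175). Next I'll measure the pad and the lids.

```bash
cat > h.py <<'E'
import cv2,numpy as np
from bench import monitor, viewer, job
def ray(c,p,z):
    d=c["R"].T@np.linalg.inv(c["K"])@np.array([p[0],p[1],1.]); o=-c["R"].T@c["t"]
    return o+d*(z-o[2])/d[2]
def tri(c1,p1,c2,p2):
    A=[]
    for c,p in((c1,p1),(c2,p2)):
        P=c["K"]@np.c_[c["R"],c["t"]]
        A+= [p[0]*P[2]-P[0],p[1]*P[2]-P[1]]
    A=np.array(A); return np.linalg.lstsq(A[:,:3],-A[:,3],rcond=None)[0]
def proj(c,X):
    q=c["K"]@(c["R"]@np.asarray(X)+c["t"]); return q[:2]/q[2]
E
python3 - <<'E'
from h import *
res={}
for n,roi in(("top",(105,235,205,335)),("scene",(180,270,195,330))):
    im=cv2.imread(f"pics/{n}0.png"); c=viewer.calibration(n)
    b,g,r=[im[:,:,i].astype(int) for i in range(3)]
    m=((b-r)>25).astype(np.uint8); mm=np.zeros_like(m); mm[roi[0]:roi[1],roi[2]:roi[3]]=m[roi[0]:roi[1],roi[2]:roi[3]]
    cs,_=cv2.findContours(mm,cv2.RETR_EXTERNAL,cv2.CHAIN_APPROX_NONE); k=max(cs,key=cv2.contourArea)
    W=np.array([ray(c,p[0],.006)[:2] for p in cv2.convexHull(k)])
    rr=cv2.minAreaRect((W*1000).astype(np.float32)); print(n,rr)
    q=cv2.approxPolyDP(cv2.convexHull(k),6,True)[:,0]; print(q.tolist()); print([np.round(ray(c,p,.006)[:2],4).tolist() for p in q])
E
```

```text
top ((566.822021484375, -19.377517700195312), (267.2020568847656, 186.58694458007812), 33.0981559753418)
[[271, 115], [319, 190], [264, 223], [217, 147]]
[[0.7275, -0.0252], [0.5056, -0.1669], [0.4074, -0.012], [0.6259, 0.1301]]
scene ((569.3383178710938, -21.67822265625), (265.3646240234375, 185.21682739257812), 33.10298156738281)
[[207, 226], [227, 210], [287, 215], [316, 227], [284, 265]]
[[0.5069, -0.1659], [0.4596, -0.0871], [0.5498, 0.0717], [0.6305, 0.1252], [0.7288, -0.0282]]
```

```bash
cat >> h.py <<'E'
C=np.array([.568,-.0205]); th=np.radians(33.1)
U=-np.array([np.cos(th),np.sin(th)]); V=np.array([-U[1],U[0]])
def toblk(P): d=np.asarray(P)[:2]-C; return np.array([d@U,d@V,P[2]])*1000
def fromblk(x,y,z): p=C+(x*U+y*V)/1000; return np.array([p[0],p[1],z/1000])
E
python3 - <<'E'
from h import *
ct,cs=viewer.calibration("top"),viewer.calibration("scene")
# lid free/hinge edge from masks of white regions
for n,c,f,o in(("top",ct,4.5,(205,105)),("scene",cs,6,(195,180))):
    im=cv2.imread(f"pics/{n}0.png")
    for nm,X in [("bx-104",(-104,0,50)),("bx104",(104,0,50)),("land",(-89,0,50)),("c1",(-104,25,50)),("c2",(-104,-25,50)),("c3",(104,25,50)),("c4",(104,-25,50))]:
        p=proj(c,fromblk(*X)); print(n,nm,np.round((p-o+.5)*f-.5,0))
    for k,h in enumerate((-73,-31,11,53)):
        print(n,k+1,[np.round((proj(c,fromblk(h+38*np.cos(a)-3*np.sin(a),0,47+38*np.sin(a)+3*np.cos(a)))-o+.5)*f-.5,0).tolist() for a in np.radians([30,45,60])])
E
```

```text
top bx-104 [200. 130.]
top bx104 [377. 408.]
top land [212. 149.]
top c1 [234. 110.]
top c2 [166. 150.]
top c3 [412. 387.]
top c4 [342. 429.]
top 1 [[252.0, 203.0], [246.0, 191.0], [239.0, 177.0]]
top 2 [[288.0, 260.0], [282.0, 248.0], [275.0, 234.0]]
top 3 [[324.0, 317.0], [319.0, 306.0], [312.0, 292.0]]
top 4 [[361.0, 375.0], [356.0, 364.0], [349.0, 350.0]]
scene bx-104 [597. 294.]
scene bx104 [226. 133.]
scene land [568. 282.]
scene c1 [569. 325.]
scene c2 [623. 264.]
scene c3 [196. 159.]
scene c4 [256. 108.]
scene 1 [[481.0, 212.0], [494.0, 205.0], [511.0, 203.0]]
scene 2 [[405.0, 180.0], [417.0, 172.0], [433.0, 170.0]]
scene 3 [[330.0, 148.0], [342.0, 141.0], [357.0, 138.0]]
scene 4 [[258.0, 117.0], [270.0, 110.0], [284.0, 107.0]]
```

The predicted block corners match the top image to about 2 mm, and the lids stand open about 30–40°. I'll turn the tool by −9° about its z so its x runs along the row, close the jaws and start across at height.

Call:
drive_tool:
  commands:
    - {"linear":[0,0,0],"dr":[0,0,-9],"jaw":1}
    - {"linear":[0.05,-0.026,0],"dr":[0,0,0],"jaw":1}
    - {"linear":[0.05,-0.026,0],"dr":[0,0,0],"jaw":1}
    - {"linear":[0.05,-0.026,0],"dr":[0,0,0],"jaw":1}
    - {"linear":[0.05,-0.026,0],"dr":[0,0,0],"jaw":1}
    - {"linear":[0.05,-0.026,0],"dr":[0,0,0],"jaw":1}
    - {"linear":[0.05,-0.026,0],"dr":[0,0,0],"jaw":1}
    - {"linear":[0,0,0],"dr":[0,0,0],"jaw":1}
  force: 30

```text
clock: 1.1
tcp_pos: [0.4435, -0.31, 0.2269]
orientation: [-3.003, -0.901, 0.005]
contact_force: [-0.0, -1.0, 0.6]
grip_width: -0.0002
```

```bash
cat >> h.py <<'E'
from scipy.spatial.transform import Rotation as Ro
def st():
    o=monitor.get_obs(); R=Ro.from_rotvec(o["orientation"]).as_matrix()
    print("t",round(o["clock"],2),"tcp",np.round(o["tcp_pos"],4),"blk mm",np.round(toblk(o["tcp_pos"]),1),"F",np.round(o["contact_force"],2),"w",round(o["grip_width"],4))
    print("toolx yaw",round(np.degrees(np.arctan2(R[1,0],R[0,0])),2),"tilt z",np.round(R[:,2],4),"joints",np.round(o["joints"],2))
    return o,R
def need(x,y,z):
    o,R=st(); print("need tool mm",np.round(R.T@(fromblk(x,y,z)-o["tcp_pos"])*1000,1))
E
python3 -c "
from h import *
need(-89,0,120)"
```

```text
t 1.1 tcp [ 0.4435 -0.31    0.2269] blk mm [262.4 174.5 226.9] F [-0.04 -1.04  0.62] w -0.0002
toolx yaw 33.41 tilt z [-0.0049  0.0051 -1.    ] joints [ 0.62  0.27 -0.15  1.87  0.05  1.01 -0.54]
need tool mm [ 352.5 -171.8  107.6]
```

Call:
drive_tool:
  commands:
    - {"linear":[0.05,-0.0245,0],"dr":[0,0,0],"jaw":1}
    - {"linear":[0.05,-0.0245,0],"dr":[0,0,0],"jaw":1}
    - {"linear":[0.05,-0.0245,0],"dr":[0,0,0],"jaw":1}
    - {"linear":[0.05,-0.0245,0],"dr":[0,0,0],"jaw":1}
    - {"linear":[0.05,-0.0245,0],"dr":[0,0,0],"jaw":1}
    - {"linear":[0.05,-0.0245,0.01],"dr":[0,0,0],"jaw":1}
    - {"linear":[0.05,-0.0245,0.02],"dr":[0,0,0],"jaw":1}
    - {"linear":[0,0,0.03],"dr":[0,0,0],"jaw":1}

```text
clock: 2.1
tcp_pos: [0.6484, 0.0256, 0.165]
orientation: [-3.012, -0.882, 0.004]
contact_force: [-0.6, -0.1, -0.4]
grip_width: -0.0001
```

```bash
python3 -c "
from h import *
need(-89,0,65)
for n in ('wrist','top'):
  cv2.imwrite(f'pics/{n}1.png',viewer.grab_frame(n)[:,:,::-1])
a=cv2.imread('pics/top1.png')[95:235,195:335]; cv2.imwrite('pics/top1z.png',cv2.resize(a,None,fx=4,fy=4,interpolation=cv2.INTER_CUBIC))
st()"
```

```text
t 2.1 tcp [0.6484 0.0256 0.165 ] blk mm [-92.5   5.2 165. ] F [-0.6  -0.14 -0.44] w -0.0001
toolx yaw 32.63 tilt z [-0.003   0.0022 -1.    ] joints [ 0.07  0.52 -0.28  1.67  0.16  0.99 -1.27]
need tool mm [ -3.4  -4.9 100. ]
t 2.2 tcp [0.644  0.0197 0.1613] blk mm [-85.6   7.8 161.3] F [-1.35 -0.07  0.23] w -0.0
toolx yaw 32.32 tilt z [-0.0127 -0.0021 -0.9999] joints [ 0.07  0.52 -0.28  1.67  0.16  0.99 -1.27]
```

View pics/wrist1.png

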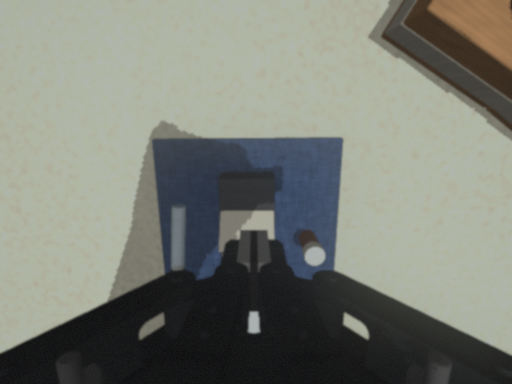

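View pics/top1z.png

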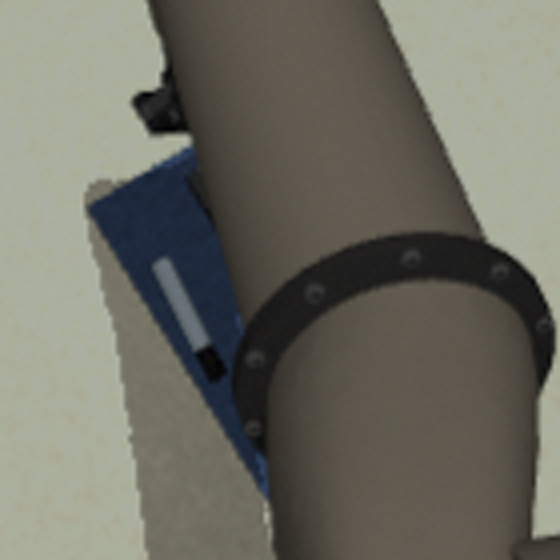

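The wrist view shows the broad end's dark top at columns 219–274 and rows 172–210, with lid 1 below it. The fingers are at column 254. I'll cross-check the block pose with this wrist image.

```bash
python3 -c "
from h import *
st()
c=viewer.calibration('wrist')
f=viewer.grab_frame('wrist'); cv2.imwrite('pics/wrist2.png',f[:,:,::-1])
a=cv2.imread('pics/wrist2.png')[120:290,140:360]; cv2.imwrite('pics/w2z.png',cv2.resize(a,None,fx=3.5,fy=3.5,interpolation=cv2.INTER_CUBIC))
for X in ((-104,-25,50),(-104,25,50),(-74,25,50),(-74,-25,50),(-135,95,6),(-135,-95,6)):
  p=proj(c,fromblk(*X)); print(X,np.round(p,1),np.round((p-[140,120])*3.5))
"
```

```text
t 2.2 tcp [0.644  0.0197 0.1613] blk mm [-85.6   7.8 161.3] F [-1.35 -0.07  0.23] w -0.0
toolx yaw 32.32 tilt z [-0.0127 -0.0021 -0.9999] joints [ 0.07  0.52 -0.28  1.67  0.16  0.99 -1.27]
(-104, -25, 50) [215.9 168.8] [266. 171.]
(-104, 25, 50) [274.4 168. ] [471. 168.]
(-74, 25, 50) [274.3 201.6] [470. 286.]
(-74, -25, 50) [217.6 202.3] [272. 288.]
(-135, 95, 6) [344.5 126.5] [716.  23.]
(-135, -95, 6) [147.8 129.4] [27. 33.]
```

View pics/w2z.png

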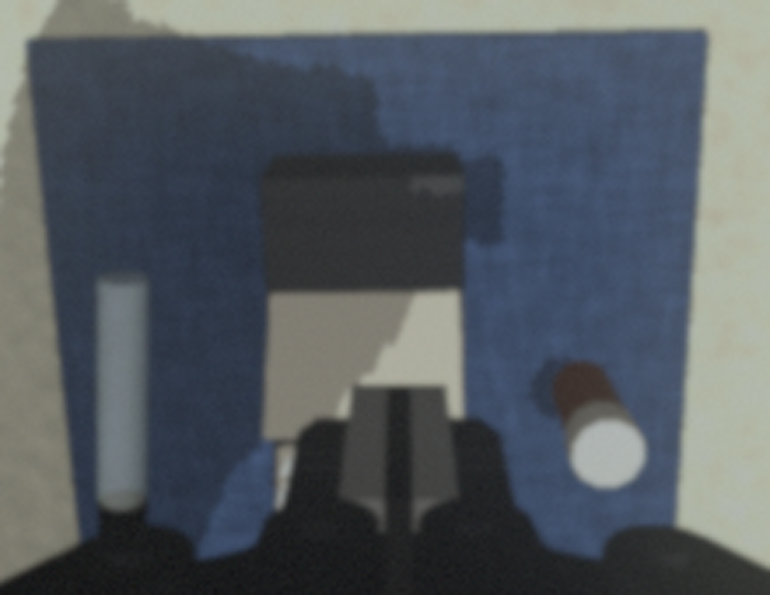

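The block pose agrees within about 1.5 mm. Now I'll go down over the land.

Call:
drive_tool:
  commands:
    - {"linear":[0.006,-0.008,0.02],"dr":[0,0,-0.8],"jaw":1}
    - {"linear":[0,0,0.03],"dr":[0,0,0],"jaw":1}
    - {"linear":[0,0,0.025],"dr":[0,0,0],"jaw":1}
    - {"linear":[0,0,0.012],"dr":[0,0,0],"jaw":1}
    - {"linear":[0,0,0],"dr":[0,0,0],"jaw":1}

```text
clock: 2.88
tcp_pos: [0.647, 0.0243, 0.077]
orientation: [3.012, 0.884, -0.007]
contact_force: [0.2, 0.2, 0.7]
grip_width: 0.0001
```

```bash
python3 -c "
from h import *
need(-92,0,52)"
```

```text
t 2.88 tcp [0.647  0.0243 0.077 ] blk mm [-90.7   5.7  77. ] F [0.2  0.17 0.72] w 0.0001
toolx yaw 32.71 tilt z [-0.0039 -0.0035 -1.    ] joints [ 0.05  0.62 -0.26  1.73  0.21  0.83 -1.3 ]
need tool mm [ 1.4 -5.7 25. ]
```

Call:
drive_tool:
  commands:
    - {"linear":[0.001,-0.006,0.01],"dr":[0,0,-0.5],"jaw":1}
    - {"linear":[0,0,0.008],"dr":[0,0,0],"jaw":1}
    - {"linear":[0,0,0.003],"dr":[0,0,0],"jaw":1}
    - {"linear":[0,0,0],"dr":[0,0,0],"jaw":1}

```text
clock: 3.38
tcp_pos: [0.6459, 0.0304, 0.057]
orientation: [3.008, 0.898, -0.002]
contact_force: [0.1, -0.1, -0.2]
grip_width: 0.0001
```

```bash
python3 -c "
from h import *
need(-92,0,50)"
```

```text
t 3.38 tcp [0.6459 0.0304 0.057 ] blk mm [-93.1  -0.1  57. ] F [ 0.1  -0.11 -0.22] w 0.0001
toolx yaw 33.24 tilt z [-2.0e-04 -3.1e-03 -1.0e+00] joints [ 0.04  0.64 -0.25  1.74  0.22  0.79 -1.31]
need tool mm [-1.1  0.1  7. ]
```

Call:
drive_tool:
  commands:
    - {"linear":[0,0,0.004],"dr":[0,0,0],"jaw":1}
    - {"linear":[0,0,0.0015],"dr":[0,0,0],"jaw":1}
    - {"linear":[0,0,0],"dr":[0,0,0],"jaw":1}

```text
clock: 3.75
tcp_pos: [0.6464, 0.0303, 0.0516]
orientation: [3.007, 0.897, -0.0]
contact_force: [-1.5, -0.6, 0.7]
grip_width: -0.0001
```

Call:
drive_tool:
  commands:
    - {"linear":[0,0,0.001],"dr":[0,0,0],"jaw":1}
    - {"linear":[0,0,0],"dr":[0,0,0],"jaw":1}

```text
clock: 4.0
tcp_pos: [0.6465, 0.0303, 0.0507]
orientation: [3.007, 0.897, 0.0]
contact_force: [-0.2, -0.2, -0.2]
grip_width: 0.0001
```

Call:
drive_tool:
  commands:
    - {"linear":[0,0,0.001],"dr":[0,0,0],"jaw":1}
    - {"linear":[0,0,0],"dr":[0,0,0],"jaw":1}

```text
clock: 4.25
tcp_pos: [0.6466, 0.0302, 0.05]
orientation: [3.007, 0.897, 0.001]
contact_force: [-1.1, -0.3, 1.5]
grip_width: -0.0001
```

Call:
drive_tool:
  commands:
    - {"linear":[0,0,0.0005],"dr":[0,0,0],"jaw":1}
    - {"linear":[0,0,0],"dr":[0,0,0],"jaw":1}

```text
clock: 4.5
tcp_pos: [0.6467, 0.0303, 0.0498]
orientation: [3.007, 0.897, 0.001]
contact_force: [-0.8, 0.2, 2.1]
grip_width: -0.0001
```

```bash
python3 -c "
from h import *
need(-84,0,58)"
```

```text
t 4.5 tcp [0.6467 0.0303 0.0498] blk mm [-93.6   0.4  49.8] F [-0.81  0.18  2.09] w -0.0001
toolx yaw 33.21 tilt z [ 0.0015 -0.0031 -1.    ] joints [ 0.04  0.65 -0.25  1.74  0.22  0.78 -1.32]
need tool mm [-9.6 -0.4 -8.1]
```

The fingers touch the land at z = 50.0 mm with about 2 N. Next I'll rise slightly, run forward over lid 1 and come down onto its free edge.

Call:
drive_tool:
  commands:
    - {"linear":[-0.003,0,-0.008],"dr":[0,0,0],"jaw":1}
    - {"linear":[-0.007,0,0],"dr":[0,0,0],"jaw":1}
    - {"linear":[-0.006,0,0],"dr":[0,0,0],"jaw":1}
    - {"linear":[-0.006,0,0.001],"dr":[0,0,0],"jaw":1}
    - {"linear":[-0.006,0,0.001],"dr":[0,0,0],"jaw":1}
    - {"linear":[0,0,0],"dr":[0,0,0],"jaw":1}

```text
clock: 5.25
tcp_pos: [0.6214, 0.0135, 0.056]
orientation: [3.007, 0.896, 0.001]
contact_force: [-0.1, -0.1, -0.0]
grip_width: -0.0001
```

```bash
python3 -c "
from h import *
need(-48,0,50)"
```

```text
t 5.25 tcp [0.6214 0.0135 0.056 ] blk mm [-63.3   0.7  56. ] F [-0.11 -0.11 -0.01] w -0.0001
toolx yaw 33.19 tilt z [ 0.0018 -0.0031 -1.    ] joints [ 0.07  0.61 -0.26  1.8   0.22  0.75 -1.3 ]
need tool mm [-15.3  -0.8   6. ]
```

Call:
drive_tool:
  commands:
    - {"linear":[-0.005,0,0.001],"dr":[0,0,0],"jaw":1}
    - {"linear":[-0.005,-0.001,0.0015],"dr":[0,0,0],"jaw":1}
    - {"linear":[-0.005,0,0.0015],"dr":[0,0,0],"jaw":1}
    - {"linear":[0,0,0.0015],"dr":[0,0,0],"jaw":1}
    - {"linear":[0,0,0],"dr":[0,0,0],"jaw":1}

```text
clock: 5.88
tcp_pos: [0.6073, 0.0056, 0.0501]
orientation: [3.007, 0.896, 0.001]
contact_force: [-0.2, 0.6, 2.7]
grip_width: 0.0001
```

```bash
python3 -c "
from h import *
need(-48,0,50)"
```

```text
t 5.88 tcp [0.6073 0.0056 0.0501] blk mm [-47.1  -0.4  50.1] F [-0.18  0.58  2.66] w 0.0001
toolx yaw 33.2 tilt z [ 0.0014 -0.0033 -1.    ] joints [ 0.08  0.6  -0.26  1.84  0.22  0.73 -1.29]
need tool mm [0.9 0.4 0.1]
```

Lid 1 reads 2.7 N at z = 50.1 mm, so it is pressed flat. Now lid 2, with the same wave shifted 42 mm.

Call:
drive_tool:
  commands:
    - {"linear":[-0.001,0,-0.007],"dr":[0,0,0],"jaw":1}
    - {"linear":[-0.006,0,-0.001],"dr":[0,0,0],"jaw":1}
    - {"linear":[-0.006,0,0],"dr":[0,0,0],"jaw":1}
    - {"linear":[-0.006,0,0],"dr":[0,0,0],"jaw":1}
    - {"linear":[-0.006,0,0.001],"dr":[0,0,0],"jaw":1}
    - {"linear":[-0.006,0,0.001],"dr":[0,0,0],"jaw":1}
    - {"linear":[0,0,0],"dr":[0,0,0],"jaw":1}

```text
clock: 6.75
tcp_pos: [0.5793, -0.0127, 0.0565]
orientation: [3.007, 0.896, 0.0]
contact_force: [0.1, -0.3, 0.6]
grip_width: 0.0001
```

```bash
python3 -c "
from h import *
need(-5.5,0,50)"
```

```text
t 6.75 tcp [ 0.5793 -0.0127  0.0565] blk mm [-13.7  -0.3  56.5] F [ 0.14 -0.34  0.57] w 0.0001
toolx yaw 33.18 tilt z [ 0.0013 -0.0033 -1.    ] joints [ 0.11  0.56 -0.26  1.91  0.22  0.71 -1.27]
need tool mm [-8.2  0.3  6.5]
```

Call:
drive_tool:
  commands:
    - {"linear":[-0.004,0,0.002],"dr":[0,0,0],"jaw":1}
    - {"linear":[-0.004,0,0.002],"dr":[0,0,0],"jaw":1}
    - {"linear":[0,0,0.002],"dr":[0,0,0],"jaw":1}
    - {"linear":[0,0,0.0005],"dr":[0,0,0],"jaw":1}
    - {"linear":[0,0,0],"dr":[0,0,0],"jaw":1}

```text
clock: 7.38
tcp_pos: [0.5725, -0.0172, 0.0497]
orientation: [3.007, 0.896, 0.001]
contact_force: [-1.0, -0.5, 2.0]
grip_width: 0.0
```

```bash
python3 -c "
from h import *
need(-5.5,0,50)"
```

```text
t 7.38 tcp [ 0.5725 -0.0172  0.0497] blk mm [-5.5 -0.3 49.7] F [-1.02 -0.48  2.05] w 0.0
toolx yaw 33.2 tilt z [ 0.0014 -0.0033 -1.    ] joints [ 0.12  0.56 -0.26  1.93  0.22  0.68 -1.27]
need tool mm [-0.   0.3 -0.3]
```

Lid 2 is pressed flat. On to lid 3.

Call:
drive_tool:
  commands:
    - {"linear":[-0.001,0,-0.007],"dr":[0,0,0],"jaw":1}
    - {"linear":[-0.006,0,-0.001],"dr":[0,0,0],"jaw":1}
    - {"linear":[-0.006,0,0],"dr":[0,0,0],"jaw":1}
    - {"linear":[-0.006,0,0],"dr":[0,0,0],"jaw":1}
    - {"linear":[-0.006,0,0.001],"dr":[0,0,0],"jaw":1}
    - {"linear":[-0.006,0,0.001],"dr":[0,0,0],"jaw":1}
    - {"linear":[0,0,0],"dr":[0,0,0],"jaw":1}

```text
clock: 8.25
tcp_pos: [0.5444, -0.0355, 0.056]
orientation: [3.007, 0.896, 0.001]
contact_force: [-0.6, -0.3, 0.7]
grip_width: -0.0002
```

```bash
python3 -c "
from h import *
need(36.5,0,50)"
```

```text
t 8.25 tcp [ 0.5444 -0.0355  0.056 ] blk mm [28.  -0.3 56. ] F [-0.56 -0.33  0.68] w -0.0002
toolx yaw 33.18 tilt z [ 0.0014 -0.0032 -1.    ] joints [ 0.16  0.51 -0.26  1.99  0.22  0.66 -1.24]
need tool mm [-8.5  0.3  6. ]
```

Call:
drive_tool:
  commands:
    - {"linear":[-0.004,0,0.002],"dr":[0,0,0],"jaw":1}
    - {"linear":[-0.004,0,0.002],"dr":[0,0,0],"jaw":1}
    - {"linear":[0,0,0.002],"dr":[0,0,0],"jaw":1}
    - {"linear":[0,0,0],"dr":[0,0,0],"jaw":1}

```text
clock: 8.75
tcp_pos: [0.5374, -0.0401, 0.0497]
orientation: [3.007, 0.896, 0.001]
contact_force: [-0.9, -0.9, 2.6]
grip_width: 0.0001
```

```bash
python3 -c "
from h import *
need(36.5,0,50)"
```

```text
t 8.75 tcp [ 0.5374 -0.0401  0.0497] blk mm [36.4 -0.3 49.7] F [-0.95 -0.94  2.61] w 0.0001
toolx yaw 33.2 tilt z [ 0.0013 -0.0033 -1.    ] joints [ 0.17  0.52 -0.26  2.01  0.22  0.64 -1.23]
need tool mm [-0.1  0.3 -0.3]
```

Lid 3 reads about 2.6 N at 49.7 mm, so it is shut. On to lid 4.

Call:
drive_tool:
  commands:
    - {"linear":[-0.001,0,-0.007],"dr":[0,0,0],"jaw":1}
    - {"linear":[-0.006,0,-0.001],"dr":[0,0,0],"jaw":1}
    - {"linear":[-0.006,0,0],"dr":[0,0,0],"jaw":1}
    - {"linear":[-0.006,0,0],"dr":[0,0,0],"jaw":1}
    - {"linear":[-0.006,0,0.001],"dr":[0,0,0],"jaw":1}
    - {"linear":[-0.006,0,0.001],"dr":[0,0,0],"jaw":1}
    - {"linear":[0,0,0],"dr":[0,0,0],"jaw":1}

```text
clock: 9.62
tcp_pos: [0.5094, -0.0584, 0.0561]
orientation: [3.007, 0.896, 0.001]
contact_force: [-0.1, -0.9, 0.6]
grip_width: 0.0003
```

```bash
python3 -c "
from h import *
need(78.5,0,50)"
```

```text
t 9.62 tcp [ 0.5094 -0.0584  0.0561] blk mm [69.8 -0.2 56.1] F [-0.08 -0.87  0.64] w 0.0003
toolx yaw 33.18 tilt z [ 0.0015 -0.0033 -1.    ] joints [ 0.21  0.47 -0.27  2.06  0.21  0.63 -1.2 ]
need tool mm [-8.7  0.2  6.1]
```

Call:
drive_tool:
  commands:
    - {"linear":[-0.004,0,0.002],"dr":[0,0,0],"jaw":1}
    - {"linear":[-0.004,0,0.002],"dr":[0,0,0],"jaw":1}
    - {"linear":[0,0,0.002],"dr":[0,0,0],"jaw":1}
    - {"linear":[0,0,0],"dr":[0,0,0],"jaw":1}

```text
clock: 10.12
tcp_pos: [0.5024, -0.063, 0.0497]
orientation: [3.007, 0.896, 0.001]
contact_force: [-0.7, 0.4, 2.4]
grip_width: 0.0003
```

```bash
python3 -c "
from h import *
need(78.5,0,50)"
```

```text
t 10.12 tcp [ 0.5024 -0.063   0.0497] blk mm [78.1 -0.2 49.7] F [-0.71  0.4   2.42] w 0.0003
toolx yaw 33.19 tilt z [ 0.0014 -0.0033 -1.    ] joints [ 0.22  0.48 -0.26  2.08  0.22  0.61 -1.19]
need tool mm [-0.4  0.2 -0.3]
```

All four are pressed in order. I'll lift straight up and move clear so I can look.

Call:
drive_tool:
  commands:
    - {"linear":[0,0,-0.01],"dr":[0,0,0],"jaw":1}
    - {"linear":[0,0,-0.04],"dr":[0,0,0],"jaw":1}
    - {"linear":[0,0,-0.05],"dr":[0,0,0],"jaw":1}
    - {"linear":[0,0,-0.05],"dr":[0,0,0],"jaw":1}
    - {"linear":[-0.02,0.04,0],"dr":[0,0,0],"jaw":1}
    - {"linear":[-0.02,0.04,0],"dr":[0,0,0],"jaw":1}
    - {"linear":[-0.02,0.04,0],"dr":[0,0,0],"jaw":1}
    - {"linear":[-0.02,0.04,0],"dr":[0,0,0],"jaw":1}

```text
clock: 11.12
tcp_pos: [0.5263, -0.239, 0.2116]
orientation: [3.001, 0.914, 0.011]
contact_force: [1.6, 0.1, -0.4]
grip_width: -0.0
```

Call:
drive_tool:
  commands:
    - {"linear":[-0.01,0.04,0],"dr":[0,0,0],"jaw":1}
    - {"linear":[-0.01,0.04,0],"dr":[0,0,0],"jaw":1}
    - {"linear":[-0.01,0.04,0],"dr":[0,0,0],"jaw":1}
    - {"linear":[0,0,0],"dr":[0,0,0],"jaw":1}

```text
clock: 11.62
tcp_pos: [0.5682, -0.3632, 0.215]
orientation: [3.001, 0.906, 0.013]
contact_force: [-0.7, 0.6, 0.3]
grip_width: -0.0
```

```bash
python3 -c "
from h import *
st()
for n,(r0,r1,c0,c1),f in (('top',(105,235,205,335),4.5),('scene',(180,270,195,325),6)):
  g=viewer.grab_frame(n)[:,:,::-1]; cv2.imwrite(f'pics/{n}3.png',g)
  cv2.imwrite(f'pics/{n}3z.png',cv2.resize(g[r0:r1,c0:c1],None,fx=f,fy=f,interpolation=cv2.INTER_CUBIC))
  c=viewer.calibration(n)
  for x in (-35,7,49,91): print(n,x,[np.round((proj(c,fromblk(x,y,50))-[c0,r0]+.5)*f-.5).tolist() for y in (-24,24)])
"
```

```text
t 11.62 tcp [ 0.5682 -0.3632  0.215 ] blk mm [187.  287.2 215. ] F [-0.66  0.58  0.35] w -0.0
toolx yaw 33.6 tilt z [ 0.0096 -0.0043 -0.9999] joints [ 0.6   0.49 -0.18  1.57  0.1   1.08 -0.58]
top -35 [[225.0, 240.0], [290.0, 201.0]]
top 7 [[260.0, 296.0], [326.0, 256.0]]
top 49 [[296.0, 353.0], [362.0, 313.0]]
top 91 [[332.0, 410.0], [399.0, 370.0]]
scene -35 [[494.0, 211.0], [440.0, 266.0]]
scene 7 [[419.0, 179.0], [364.0, 232.0]]
scene 49 [[346.0, 148.0], [290.0, 200.0]]
scene 91 [[276.0, 118.0], [219.0, 168.0]]
```

View pics/top3z.png

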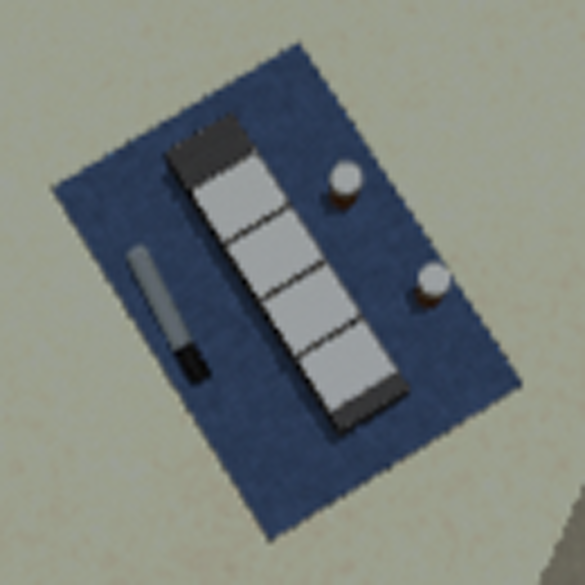

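View pics/scene3z.png

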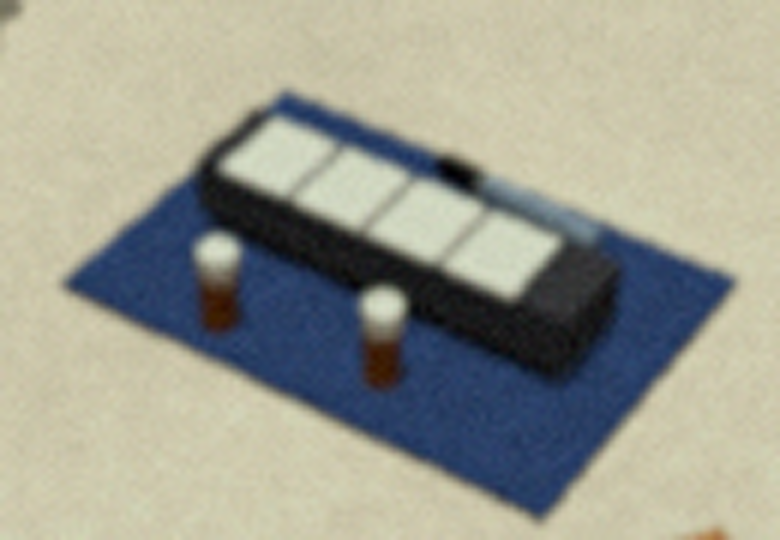

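View pics/top3.png

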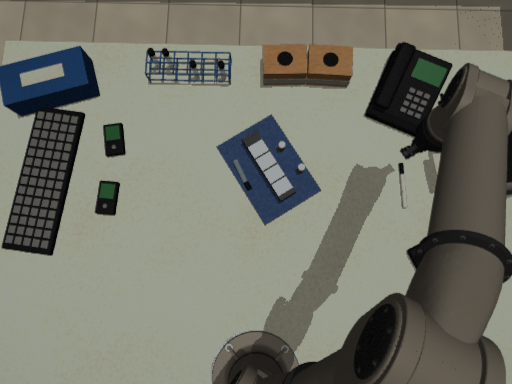

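Both views show four flat, evenly lit lids with thin gaps. Their free edges lie within about 1 px of the shut positions. The vials, tube and other things look unmoved and the arm is clear, so I'm handing in.

```bash
python3 -c "
from h import *
print(np.abs(monitor.get_obs()['qvel']).max()); print(job.hand_in())"
```

```text
0.023632415662306273
the job is handed in; nothing more can be done
None
```

All four lids are shut, pressed down in order from the broad end, and the job was handed in at about 12 s of the 42 s allowed.

- **Motion:** With the fingers closed I touched the land at about 2 N (z = 50 mm). I then ran towards the narrow end, lifting about 7 mm before each lid and coming down on its free edge. The fingertips therefore went along the top in short waves, not one unbroken slide.
- **Force:** Each lid read 2.0–2.7 N at z = 49.7–50.1 mm when pressed flat. This is below the 3 N at which the block starts to give. The force reading carries about 1 N of noise, and I only read it at the end of each move.
- **Final check:** The top and scene pictures show all four lids flat, with their free edges within about 1 px of the shut positions. The vials and tube look unmoved, as do the pen and both meters. The arm hid the mouse in the last top picture, so I did not re-check it; the fingers crossed above it at about 0.22 m. The gripper ended clear of everything.
- **Disagreements:** The top and scene views of the pad differed by about 2–3 mm, and the wrist view put the block about 1.5 mm off my estimate. I saw no failed checks.

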